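# Change the jar mill's gear and engage its clutch

### The arm

A 6-joint arm with a two-finger parallel gripper is mounted at the origin on a cart in front of the work surface, level with it; the furniture and walls round the work are solid. World frame = base frame: x ahead of the robot, y to its left, z up, the work surface at z = 0. Lengths are in m, angles in rad, forces in N, time in s.
With the tool pointing down it reaches from about 0.375 to 0.9 m from the base axis. Payload 3.1 kg.
Tool frame: the origin (TCP) lies where the fingers leave the gripper's body, on its centre line; the fingertips stand 73 mm ahead of it and the grasp point (between the pads) lies 54 mm ahead of it; z points along the fingers, y is the line along which they close (so a half turn about z gives the same grasp; the last joint's range is limited). The gripper opens to 85 mm and grips with 20 to 120 N. Pads are 22 mm wide; open, the fingers measure 114 mm over their backs; the gripper's body (76 mm by 85 mm) begins 54 mm behind the grasp point. The pads swing forward as they close: fully open they stand 13 mm farther back than shut.
Start: joints at [-1.474, 0.527, 1.433, -0, 1.181, -0.178], TCP at [0.17, -0.601, 0.304] pointing down, gripper open.
Joint ranges: [-3.08, 3.08], [-0.75, 2.2], [0.22, 2.44], [-1.43, 4.57], [0, 2.65], [-2.85, 2.85]. Speed limits (rad/s): [2.79, 2.79, 3.14, 3.14, 3.14, 3.14].

### API

Orientations are given as a unit quaternion [x, y, z, w].
In Python, from station import manip gives the robot as it stands.
- The arm moves only by the shell command python3 -m crank 'ROWS' [FORCE]. ROWS is JSON, a list of rows, each an object with "dp": the shift along the tool's x, y, z normalised to -1 to 1, where 1 is 50 cm, a list of three; "delta_rot": the turn, a rotation vector about the tool's x, y, z normalised to -1 to 1, where 1 is 2 pi rad, a list of three; "fingers": the opening, from -1 (shut) to 1 (fully open). A call has 1 to 12 rows; each row shifts and turns the commanded pose from where the row before left it, along the tool's axes as they then stand; what a row does not reach is not made up. A row lasts 1/12 s, in which the tool goes at most 41.7 mm and 7.16 degrees, less where a joint would pass 70% of its speed; a pose out of reach is approached as far as the arm can. A call with a number of a shift or a turn outside -1 to 1 is refused whole. A call with a gripper value outside its range is refused whole. The fingers move at their own pace and stop on an object; FORCE is the grip in N (left out, the last holds). Time passes only in rows, so rows that do not move let the fingers close. It gives the time, the measured TCP pose, the force, the opening and the grip force at its end, in the units of the state.
- manip.sense(): the state, without advancing time (a new reading comes with each control period).
- manip.snapshot(name): name is "scene" or "top"; returns (picture, depth): 420x560x3 uint8, red, green, blue; 420x560 float32, m along the optical axis (not along the pixel's ray), 0 where there is no reading.
- manip.camera_model(name): a dict with "fx", "fy", "cx", "cy" (pixels), "origin" and "attitude" of the camera in the world. Camera axes: x right, y up, looking along -z (the intrinsics and any distortion apply to the point x, -y, -z); pixel columns grow to the right and rows downward; lengths in m; the calibration is good to about 2 mm. A picture is of the moment at which its call begins. camera_model takes no time and is no camera call.
- manip.sign_off(): hands the job in; it is judged then, once.
The state is a dict: "t": time; "q": joint angles; "qd": joint speeds; "tau": joint torques, N m; "tcp_pos": TCP position; "tool_rot": TCP orientation; "force": force on the tool from outside, world axes, zero at the start; "ft_torque": the same for the moment, N m; "finger_gap": opening from 0.0 (shut) to 1.0 (fully open); "gripper_force": force on a finger pad.
Only numpy, scipy, OpenCV 4.12 (cv2) and the standard library are available. Lean on these libraries where they do the work, as an engineer would, in place of code of your own. Each camera call takes 0.05 s, during which the arm holds its last target. There are 200 camera calls.

### The job

The bench jar mill has been stopped with its clutch out. Pushing only with the outside of the closed fingers (grip nothing, and never take a lever between the fingers), push the ball-knob gear lever along the H-shaped gate, out of the right-hand lane, across the middle channel and fully home into the far left slot, then push the clutch lever on the mill's left end away from you, fully to its stop, so the drive is engaged. Do not force either lever, and leave the jar lying on the rollers and the things round the mill where they are.

Things in the scene. Friction and masses are not known exactly. Their poses are not given: they have to be found in the camera images.
- jar_mill: Light grey bench jar mill, fixed. Origin on the bench straight under the gear gate's middle; x = far (away from the robot), y = the mill's left, z up. Gearbox case x -85..85, y -75..95, top 112 mm; dark motor behind it, x to 174, y -55..88, top 121 mm; two rollers to its right, y -312..-96, x +-32, with a jar on them, its top 131 mm high. Yawed up to 0.3 rad.
- gate_center (a point): Middle of the steel H gate on the case, at its top, 122 mm above the bench; axes as the mill's. Plate x +-52, y +-40 mm. The opening is two lanes along x, centred on y = +17 (left) and -17 mm (right), joined by one channel across at x = 0, 19 mm wide. Between the lanes is an 18 mm wide tooth each side of the channel, corners rounded. The four slots are the lane ends: far +x, left +y.
- gear_knob (a point): Centre of the gear lever's black ball knob, 36 mm in diameter, on a 10 mm stem, 170 mm from the lever's pivot, which lies 20 mm above the mill's origin. In the mill's frame about x = 170 sin(gear_fore), y = 170 sin(gear_side), z = 20 + 170 cos(gear_fore) cos(gear_side) mm (190 upright).
- gear_fore (a joint): Gear lever's swing to and from the robot, rad. 0 = upright in the cross channel, + = far (mill +x). Stops at -0.30 and +0.30: fully home in a near or far slot, the ball 50 mm from the middle. The lever can cross only while this is within about 0.04 of 0. Starts anywhere within +-0.29. About 2 N at the ball moves it; friction keeps it where it is left.
- gear_side (a joint): Gear lever's sideways swing, rad. 0 = middle, + = left (mill +y). About +0.17 in the left lane, -0.17 in the right lane (where it starts), the ball 29 mm either side of the middle; stops at +-0.19. About 2 N at the ball moves it; it stays where it is left.
- clutch (a joint): Clutch lever's swing, rad. 0 = leaning fully toward the robot (clutch out), 0.75 = leaning fully away, at its stop (engaged). Starts between 0 and 0.15. About 2.4 N at the grip moves it; it stays where it is left.
- clutch_grip (a point): Point on the axis of the clutch lever's black round handgrip (20 mm thick, no ball), 105 mm from its hinge, 23 mm short of the tip. The hinge runs along the mill's y at mill x = 0, z = 60 mm; the lever swings in the plane mill y = 121 mm, leaning 0.375 rad toward -x at joint 0 and as much toward +x at 0.75.
- clutch_tip (a point): Free upper end of the clutch lever's handgrip, on its axis, 128 mm from the hinge.
- jar: Loose closed jar, 68 mm in diameter and 105 mm long, lying across the mill on the two rollers with its screw cap toward the gearbox. Origin at the centre of its underside (now the right-hand end), its z axis along the jar. Must stay lying there.
- beaker: Glass beaker 62 mm wide, 78 mm high, standing left of the mill; origin under its centre. Leave.
- low_bottle: Low glass weighing bottle with lid, 48 mm wide, 44 mm high, in front of the mill, right of its gearbox; origin under its centre. Leave.
- steel_spatula: Steel spatula with wooden grip, 172 mm long, 11 mm high, lying left of the clutch lever, lengthwise to and from the robot; origin under its middle. Leave.
- brown_bottle: Small brown bottle with black cap, 44 mm wide, 85 mm high, behind the rollers; origin under its centre. Leave.
- white_bottle: White reagent bottle with a blue screw cap, 62 mm wide, 118 mm high, beyond the right-hand end of the rollers; origin under its centre. Leave.

How it is judged:
By the outcome, as a careful person would: the job done as asked, in the order asked, and still so for the second after the job is handed in, with the robot touching nothing.
It also fails if it takes over 51 s, if anything falls off the work surface, if the arm or the gripper's body presses on something with over 40 N, if the wrist force passes 120 N, or if a joint passes its speed limit or range.

## Working session

There is one attempt and no reset: what is moved stays moved. The work goes in short steps, Python scripts to look and compute and a shell command to move; the robot and the scene stay as the last step left them, time stands still between calls to the robot, and variables do not carry over. Pictures are saved under pics/ and viewed, at most 10 in all, crops included, and the job is handed in when it is done.

```bash
mkdir -p pics; ls; cat > h.py <<'E'
import numpy as np,cv2
from station import manip
from scipy.spatial.transform import Rotation as R
def rot(a):
    a=np.array(a,float)
    return a if a.shape==(3,3) else R.from_quat(a).as_matrix()
def cloud(name):
    im,d=manip.snapshot(name);c=manip.camera_model(name)
    v,u=np.mgrid[:d.shape[0],:d.shape[1]]
    P=np.stack([(u-c['cx'])/c['fx']*d,-(v-c['cy'])/c['fy']*d,-d],-1)
    W=P@rot(c['attitude']).T+np.array(c['origin']);W[d<=0]=np.nan
    return im,W
E
python3 - <<'E'
from h import *
for n in("scene","top"):
    c=manip.camera_model(n);print(c)
    im,W=cloud(n);np.save(n+'.npy',W);cv2.imwrite(f'pics/{n}0.png',im[:,:,::-1])
s=manip.sense();print(s['t'],s['tcp_pos'],s['tool_rot'],s['finger_gap'])
E
```

```text
pics
{'fx': 539.6227614014921, 'fy': 539.6227614014921, 'cx': 279.41688608861256, 'cy': 206.7833164408666, 'origin': array([-0.04527971,  1.02943994,  1.04325546]), 'attitude': array([-0.10944556,  0.43150321,  0.86148541, -0.2442735 ])}
{'fx': 392.0434330988801, 'fy': 392.0434330988801, 'cx': 271.6865841183046, 'cy': 209.23807928778942, 'origin': array([ 0.37838879, -0.0174943 ,  1.09583641]), 'attitude': array([ 0.07492798, -0.06087442, -0.69887034,  0.70870329])}
0.1 [ 0.17017263 -0.60083405  0.30301938] [ 9.90503571e-01  1.37483261e-01  2.64753673e-05 -1.01363722e-03] 1.0016834057656774
```

View pics/scene0.png

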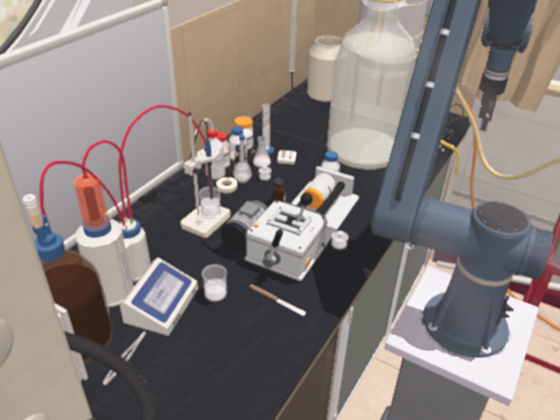

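View pics/top0.png

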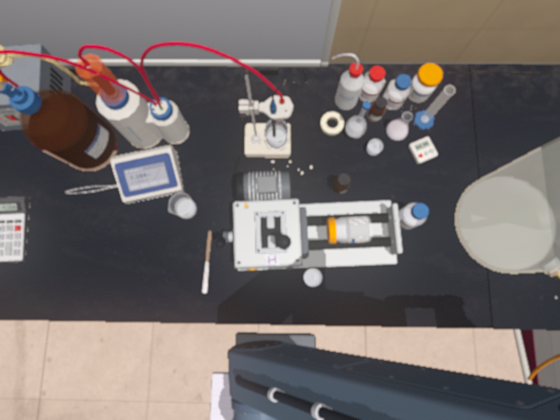

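The top view shows the case around (267,234), the H gate at (272,234), and the knob at (283,241) in the right lane, toward the near side. The clutch grip is at (226,238). Next I'll fit the mill pose.

```bash
cat > fit.py <<'E'
from h import *
from scipy.optimize import least_squares
T=np.load('top.npy');S=np.load('scene.npy')
def reg(W,u0,u1,v0,v1):return W[v0:v1,u0:u1].reshape(-1,3)
A=reg(T,220,310,190,280);A=A[np.isfinite(A).all(1)]
m=A[(A[:,2]>.104)&(A[:,2]<.119)]
r=cv2.minAreaRect((m[:,:2]*1000).astype(np.float32));print('case',r,np.median(m[:,2]))
g=A[(A[:,2]>.1195)&(A[:,2]<.126)];rg=cv2.minAreaRect((g[:,:2]*1000).astype(np.float32));print('gate',rg,len(g))
for n,W,b in(('top',T,(220,310,190,280)),('scene',S,(230,340,180,290))):
    B=reg(W,*b);B=B[np.isfinite(B).all(1)];k=B[(B[:,2]>.165)&(B[:,2]<.215)]
    k=k[np.linalg.norm(k-np.median(k,0),axis=1)<.03]
    f=least_squares(lambda c:np.linalg.norm(k-c,axis=1)-.018,k.mean(0)-[0,0,.01],loss='soft_l1',f_scale=.002)
    print(n,'knob',f.x,len(k),np.sqrt(np.mean(f.fun**2)))
B=np.vstack([reg(T,190,240,190,290),reg(S,240,300,220,290)])
np.save('clutch.npy',B)
E
python3 fit.py; python3 - <<'E'
import cv2
im=cv2.imread('pics/top0.png')[180:300,160:420]
cv2.imwrite('pics/topc.png',cv2.resize(im,None,fx=3,fy=3,interpolation=cv2.INTER_CUBIC))
E
```

```text
case ((524.32177734375, 8.678794860839844), (199.4936981201172, 186.93263244628906), 1.8167147636413574) 0.11239337292466806
gate ((537.0697021484375, 13.182907104492188), (169.20065307617188, 97.885009765625), 15.436471939086914) 717
top knob [ 0.47919827 -0.0254735   0.18428822] 189 0.0010588291226748198
scene knob [ 0.48273217 -0.02393335  0.1833901 ] 147 0.001982538284517101
```

View pics/topc.png

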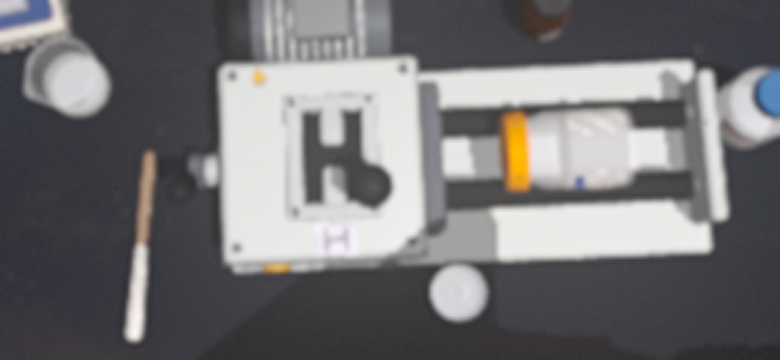

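The crop shows the case corners at about (222,62), (415,58) and (228,265), and the gate plate corners at (287,97), (381,95) and (289,218). The clutch grip is around (180,185) with its root at (205,168).

```bash
cat > pose.py <<'E'
from h import *
from scipy.optimize import least_squares
c=manip.camera_model('top');Rc=rot(c['attitude']);o=np.array(c['origin'])
def ray(x,y,z):
    u=160+(x+.5)/3-.5;v=180+(y+.5)/3-.5
    d=Rc@np.array([(u-c['cx'])/c['fx'],-(v-c['cy'])/c['fy'],-1]);return o+d*(z-o[2])/d[2]
px=[(220,60,.112,.085,.095),(416,58,.112,.085,-.075),(226,264,.112,-.085,.095),(287,97,.122,.052,.04),(381,95,.122,.052,-.04),(289,218,.122,-.052,.04)]
P=np.array([ray(*p[:3])[:2] for p in px]);M=np.array([p[3:] for p in px])
def f(q):
    C,S=np.cos(q[2]),np.sin(q[2]);return (M@np.array([[C,S],[-S,C]])+q[:2]-P).ravel()
r=least_squares(f,[.52,0,0]);print(r.x,np.round(r.fun.reshape(-1,2)*1e3,1))
x,y,a=r.x;Rm=R.from_euler('z',a).as_matrix();t=np.array([x,y,0])
np.save('mill.npy',r.x)
for k in([.47919827,-.0254735,.18428822],[.48273,-.02393,.18339]):
    kb=Rm.T@(np.array(k)-t);print('knob in mill',kb*1e3,'fore',np.arcsin(kb[0]/.17),'side',np.arcsin(kb[1]/.17))
B=np.load('clutch.npy');B=B[np.isfinite(B).all(1)];b=(B-t)@Rm
b=b[(abs(b[:,1]-.121)<.013)&(b[:,2]>.08)&(abs(b[:,0])<.12)&(b[:,2]<.2)]
print('clutch',len(b),b.min(0),b.max(0));an=np.arctan2(b[:,0],b[:,2]-.06);print('lean',np.median(an),np.percentile(an,[10,90]))
for n in('top','scene'):
    W=np.load(n+'.npy').reshape(-1,3);W=W[np.isfinite(W).all(1)];b=(W-t)@Rm
    top=b[(abs(b[:,2]-.112)<.004)&(abs(b[:,0])<.12)&(abs(b[:,1])<.13)];print(n,np.percentile(top,[1,99],axis=0)*1e3)
E
python3 pose.py
```

```text
[0.51072584 0.00359225 0.04780721] [[-2.7 -1.1]
 [ 1.7 -2.9]
 [ 0.7  1.7]
 [ 0.4  1.3]
 [ 1.6  0.6]
 [-1.7  0.4]]
knob in mill [-32.88056812 -27.52587252 184.28822   ] fore -0.19464179524854497 side -0.16263287469996354
knob in mill [-29.27911096 -26.1529139  183.39      ] fore -0.17309311759281035 side -0.15445404858207212
clutch 238 [-0.03993341  0.11314482  0.08117894] [0.00104493 0.13392942 0.18705119]
lean -0.2525528527298676 [-0.32228776 -0.16518997]
top [[-82.44743765 -69.88162326 108.44009242]
 [ 84.00050128  94.64038915 115.82755606]]
scene [[-80.24025697 -65.58906468 108.1348394 ]
 [107.02817592 100.02227088 115.7277989 ]]
```

Mill pose is (0.511, 0.004) with yaw 0.048. The knob is at about (-31,-27) mm in the mill frame, and the clutch is at about 0.1. I'm closing the fingers and moving to the near side of the knob at height.

```bash
python3 -m crank '[{"dp":[0.034,-0.04,0],"delta_rot":[0,0,0],"fingers":-1},{"dp":[0.034,-0.04,0],"delta_rot":[0,0,0],"fingers":-1},{"dp":[0.034,-0.04,0],"delta_rot":[0,0,0],"fingers":-1},{"dp":[0.034,-0.04,0],"delta_rot":[0,0,0],"fingers":-1},{"dp":[0.034,-0.04,0],"delta_rot":[0,0,0],"fingers":-1},{"dp":[0.034,-0.04,0],"delta_rot":[0,0,0],"fingers":-1},{"dp":[0.034,-0.04,0],"delta_rot":[0,0,0],"fingers":-1},{"dp":[0.034,-0.04,0],"delta_rot":[0,0,0],"fingers":-1},{"dp":[0.034,-0.04,0],"delta_rot":[0,0,0],"fingers":-1},{"dp":[0.034,-0.04,0],"delta_rot":[0,0,0],"fingers":-1},{"dp":[0.034,-0.04,0],"delta_rot":[0,0,0],"fingers":-1},{"dp":[0.034,-0.04,0],"delta_rot":[0,0,0],"fingers":-1}]' 20
python3 -m crank '[{"dp":[0.034,-0.04,0],"delta_rot":[0,0,0],"fingers":-1},{"dp":[0.034,-0.04,0],"delta_rot":[0,0,0],"fingers":-1},{"dp":[0.034,-0.04,0],"delta_rot":[0,0,0],"fingers":-1},{"dp":[0.034,-0.04,0],"delta_rot":[0,0,0],"fingers":-1},{"dp":[0.034,-0.04,0],"delta_rot":[0,0,0],"fingers":-1},{"dp":[0.034,-0.04,0],"delta_rot":[0,0,0],"fingers":-1},{"dp":[0.034,-0.04,0],"delta_rot":[0,0,0],"fingers":-1},{"dp":[0.034,-0.04,0],"delta_rot":[0,0,0],"fingers":-1},{"dp":[0,0,0],"delta_rot":[0,0,0.012],"fingers":-1},{"dp":[0,0,0],"delta_rot":[0,0,0.012],"fingers":-1},{"dp":[0,0,0],"delta_rot":[0,0,0.012],"fingers":-1},{"dp":[0,0,0],"delta_rot":[0,0,0],"fingers":-1}]'
cat > st.py <<'E'
from h import *
x,y,a=np.load('mill.npy');Rm=R.from_euler('z',a).as_matrix()
s=manip.sense();p=Rm.T@(np.array(s['tcp_pos'])-[x,y,0]);Rt=Rm.T@rot(s['tool_rot'])
print('t',round(s['t'],2),'tcp mill mm',np.round(p*1e3,1),'toolx yaw',np.arctan2(Rt[1,0],Rt[0,0]).round(4),'tilt',Rt[:2,2].round(3),'F mill',np.round(Rm.T@s['force'],1),'gap',round(s['finger_gap'],3))
E
python3 st.py
```

```text
t: 1.1
tcp_pos: [0.3013, -0.3134, 0.3037]
tool_rot: [0.991, 0.137, -0.0, -0.0]
force: [-0.2, 0.2, -0.1]
finger_gap: 0.002
gripper_force: 0.0
t: 2.1
tcp_pos: [0.3884, -0.1234, 0.3037]
tool_rot: [1.0, 0.025, -0.0, -0.0]
force: [0.7, -0.7, 1.4]
finger_gap: 0.001
gripper_force: 0.0
t 2.1 tcp mill mm [-128.3 -121.   303.7] toolx yaw 0.0014 tilt [-0.  0.] F mill [ 0.6 -0.7  1.4] gap 0.001
```

```bash
python3 -m crank '[{"dp":[0.0155,-0.0315,0],"delta_rot":[0,0,0],"fingers":-1},{"dp":[0.0155,-0.0315,0],"delta_rot":[0,0,0],"fingers":-1},{"dp":[0.0155,-0.0315,0],"delta_rot":[0,0,0],"fingers":-1},{"dp":[0.0155,-0.0315,0],"delta_rot":[0,0,0],"fingers":-1},{"dp":[0.0155,-0.0315,0],"delta_rot":[0,0,0],"fingers":-1},{"dp":[0.0155,-0.0315,0],"delta_rot":[0,0,0],"fingers":-1},{"dp":[0,0,0.033],"delta_rot":[0,0,0],"fingers":-1},{"dp":[0,0,0.033],"delta_rot":[0,0,0],"fingers":-1},{"dp":[0,0,0.033],"delta_rot":[0,0,0],"fingers":-1},{"dp":[0,0,0.033],"delta_rot":[0,0,0],"fingers":-1},{"dp":[0,0,0],"delta_rot":[0,0,0],"fingers":-1},{"dp":[0,0,0],"delta_rot":[0,0,0],"fingers":-1}]'
python3 st.py
python3 - <<'E'
from h import *
im,W=cloud('scene');np.save('s1.npy',W)
cv2.imwrite('pics/s1.png',cv2.resize(im[120:300,180:420,::-1],None,fx=3,fy=3,interpolation=cv2.INTER_CUBIC))
E
```

```text
t: 3.1
tcp_pos: [0.4298, -0.0272, 0.2374]
tool_rot: [1.0, 0.025, -0.001, -0.0]
force: [1.0, -0.5, -0.9]
finger_gap: -0.002
gripper_force: 0.0
t 3.1 tcp mill mm [-82.3 -26.9 237.4] toolx yaw 0.0027 tilt [-0.002  0.001] F mill [ 1.  -0.5 -0.9] gap -0.002
```

View pics/s1.png

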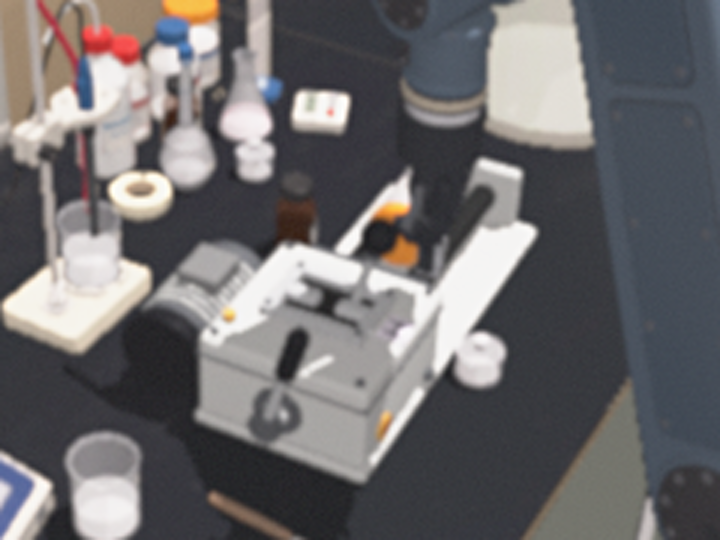

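The picture shows the fingers on the near side of the knob (crop (378,237)), with the pair clear of it. Pushing far now, slowly, toward fore = 0.

```bash
python3 -m crank '[{"dp":[0.014,0,0],"delta_rot":[0,0,0],"fingers":-1},{"dp":[0.014,0,0],"delta_rot":[0,0,0],"fingers":-1},{"dp":[0.008,0,0],"delta_rot":[0,0,0],"fingers":-1},{"dp":[0.008,0,0],"delta_rot":[0,0,0],"fingers":-1},{"dp":[0.008,0,0],"delta_rot":[0,0,0],"fingers":-1},{"dp":[0.008,0,0],"delta_rot":[0,0,0],"fingers":-1},{"dp":[0.008,0,0],"delta_rot":[0,0,0],"fingers":-1},{"dp":[0.008,0,0],"delta_rot":[0,0,0],"fingers":-1},{"dp":[0.008,0,0],"delta_rot":[0,0,0],"fingers":-1},{"dp":[0.008,0,0],"delta_rot":[0,0,0],"fingers":-1},{"dp":[0.008,0,0],"delta_rot":[0,0,0],"fingers":-1},{"dp":[0,0,0],"delta_rot":[0,0,0],"fingers":-1}]'
python3 st.py
cat > knob.py <<'E'
from h import *
from scipy.optimize import least_squares
x,y,a=np.load('mill.npy');Rm=R.from_euler('z',a).as_matrix()
for n in('top','scene'):
    im,W=cloud(n);b=(W-[x,y,0])@Rm;dark=im.max(-1)<90
    k=b[dark&(b[...,2]>.165)&(b[...,2]<.212)&(abs(b[...,0])<.075)&(abs(b[...,1])<.06)]
    s=manip.sense();p=Rm.T@(np.array(s['tcp_pos'])-[x,y,0])
    k=k[(abs(k[:,0]-p[0])>.0135)|(abs(k[:,1]-p[1])>.018)]
    if len(k)<20: print(n,len(k));continue
    f=least_squares(lambda c:np.linalg.norm(k-c,axis=1)-.018,np.median(k,0)-[0,0,.01],loss='soft_l1',f_scale=.001)
    print(n,'knob mill mm',np.round(f.x*1e3,1),len(k),'rms',np.sqrt(np.mean(f.fun**2)).round(4),'fore,side',np.arcsin(f.x[:2]/.17).round(3))
E
python3 knob.py
```

```text
t: 4.15
tcp_pos: [0.4813, -0.0248, 0.2379]
tool_rot: [1.0, 0.025, 0.001, 0.0]
force: [-1.0, -0.4, 0.3]
finger_gap: 0.001
gripper_force: 0.7
t 4.15 tcp mill mm [-30.8 -26.9 237.9] toolx yaw 0.0018 tilt [ 0.001 -0.   ] F mill [-1.  -0.3  0.3] gap 0.001
top 0
scene knob mill mm [ -0.9 -25.7 187.6] 96 rms 0.0053 fore,side [-0.005 -0.152]
```

```bash
python3 -m crank '[{"dp":[0.003,0,0],"delta_rot":[0,0,0],"fingers":-1},{"dp":[0,0,0],"delta_rot":[0,0,0],"fingers":-1},{"dp":[-0.025,0,0],"delta_rot":[0,0,0],"fingers":-1},{"dp":[-0.025,0,0],"delta_rot":[0,0,0],"fingers":-1},{"dp":[0,0.033,0],"delta_rot":[0,0,0],"fingers":-1},{"dp":[0,0.033,0],"delta_rot":[0,0,0],"fingers":-1},{"dp":[0,0.033,0],"delta_rot":[0,0,0],"fingers":-1},{"dp":[0.027,0,0],"delta_rot":[0,0,0],"fingers":-1},{"dp":[0.027,0,0],"delta_rot":[0,0,0],"fingers":-1},{"dp":[0.027,0,0],"delta_rot":[0,0,0],"fingers":-1},{"dp":[0.027,0,0],"delta_rot":[0,0,0],"fingers":-1},{"dp":[0,0,0],"delta_rot":[0,0,0],"fingers":-1}]'
python3 st.py; python3 knob.py
python3 - <<'E'
from h import *
a,_=cloud('scene');b,_=cloud('top')
f=lambda i:cv2.resize(i[:,:,::-1],(390,390),interpolation=cv2.INTER_CUBIC)
cv2.imwrite('pics/s2.png',np.hstack([f(a[170:270,250:350]),f(b[180:290,210:320])]))
E
```

```text
t: 5.25
tcp_pos: [0.5163, -0.0734, 0.2383]
tool_rot: [1.0, 0.025, 0.003, 0.001]
force: [-0.3, -0.1, 0.3]
finger_gap: -0.001
gripper_force: 0.0
t 5.25 tcp mill mm [  1.9 -77.2 238.3] toolx yaw 0.0019 tilt [ 0.005 -0.002] F mill [-0.3 -0.1  0.3] gap -0.001
top 0
scene knob mill mm [ -0.7 -26.2 186.5] 142 rms 0.0026 fore,side [-0.004 -0.155]
```

View pics/s2.png

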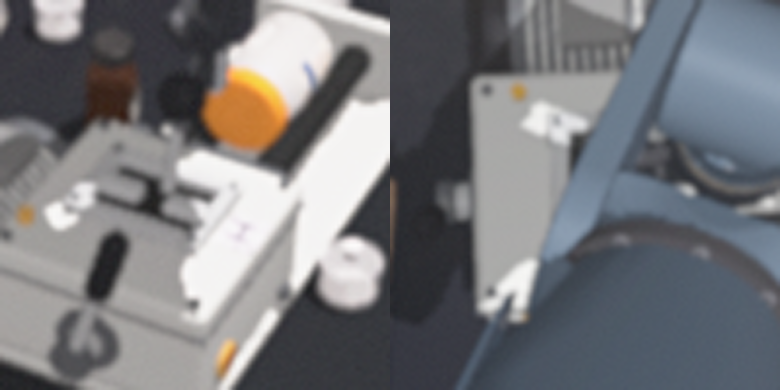

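In the left half the knob at (180,90) has its stem standing in line with the cross channel, and the fingers are to its right. The right half is occluded by the arm. Pushing left.

```bash
python3 -m crank '[{"dp":[-0.002,-0.014,0],"delta_rot":[0,0,0],"fingers":-1},{"dp":[0,-0.014,0],"delta_rot":[0,0,0],"fingers":-1},{"dp":[0,-0.01,0],"delta_rot":[0,0,0],"fingers":-1},{"dp":[0,-0.01,0],"delta_rot":[0,0,0],"fingers":-1},{"dp":[0,-0.01,0],"delta_rot":[0,0,0],"fingers":-1},{"dp":[0,-0.01,0],"delta_rot":[0,0,0],"fingers":-1},{"dp":[0,-0.008,0],"delta_rot":[0,0,0],"fingers":-1},{"dp":[0,0,0],"delta_rot":[0,0,0],"fingers":-1}]'
python3 st.py; python3 knob.py
```

```text
t: 6.12
tcp_pos: [0.5102, -0.0339, 0.238]
tool_rot: [1.0, 0.025, 0.0, -0.0]
force: [-0.7, -0.5, 1.8]
finger_gap: 0.002
gripper_force: 0.8
t 6.12 tcp mill mm [ -2.3 -37.4 238. ] toolx yaw 0.0025 tilt [0. 0.] F mill [-0.7 -0.5  1.8] gap 0.002
top knob mill mm [ -3.3  -6.9 190.9] 24 rms 0.0009 fore,side [-0.019 -0.041]
scene knob mill mm [ -0.9  -6.  189. ] 144 rms 0.0024 fore,side [-0.005 -0.035]
```

It's crossing freely, so I'm continuing.

```bash
python3 -m crank '[{"dp":[0,-0.01,0],"delta_rot":[0,0,0],"fingers":-1},{"dp":[0,-0.01,0],"delta_rot":[0,0,0],"fingers":-1},{"dp":[0,-0.01,0],"delta_rot":[0,0,0],"fingers":-1},{"dp":[0,-0.01,0],"delta_rot":[0,0,0],"fingers":-1},{"dp":[0,-0.01,0],"delta_rot":[0,0,0],"fingers":-1},{"dp":[0,-0.008,0],"delta_rot":[0,0,0],"fingers":-1},{"dp":[0,-0.004,0],"delta_rot":[0,0,0],"fingers":-1},{"dp":[0,0,0],"delta_rot":[0,0,0],"fingers":-1}]'
python3 st.py; python3 knob.py
```

```text
t: 6.88
tcp_pos: [0.5084, -0.0031, 0.2378]
tool_rot: [1.0, 0.025, -0.0, -0.0]
force: [0.5, -1.6, 2.2]
finger_gap: -0.0
gripper_force: 0.6
t 6.88 tcp mill mm [ -2.6  -6.6 237.8] toolx yaw 0.0025 tilt [-0.  0.] F mill [ 0.4 -1.7  2.2] gap -0.0
top 12
scene knob mill mm [ -0.7  25.  187.7] 133 rms 0.0047 fore,side [-0.004  0.148]
```

```bash
python3 -m crank '[{"dp":[0,-0.006,0],"delta_rot":[0,0,0],"fingers":-1},{"dp":[0,0,0],"delta_rot":[0,0,0],"fingers":-1},{"dp":[0,0.03,0],"delta_rot":[0,0,0],"fingers":-1},{"dp":[-0.04,0,0],"delta_rot":[0,0,0],"fingers":-1},{"dp":[-0.04,0,0],"delta_rot":[0,0,0],"fingers":-1},{"dp":[-0.035,0,0],"delta_rot":[0,0,0],"fingers":-1},{"dp":[0,-0.033,0],"delta_rot":[0,0,0],"fingers":-1},{"dp":[0,-0.033,0],"delta_rot":[0,0,0],"fingers":-1},{"dp":[0,-0.03,0],"delta_rot":[0,0,0],"fingers":-1},{"dp":[0,0,0],"delta_rot":[0,0,0],"fingers":-1}]'
python3 st.py; python3 knob.py
```

```text
t: 7.82
tcp_pos: [0.4483, 0.0313, 0.2377]
tool_rot: [1.0, 0.025, -0.001, -0.001]
force: [-1.6, -0.3, -0.1]
finger_gap: 0.004
gripper_force: 0.0
t 7.82 tcp mill mm [-61.1  30.6 237.7] toolx yaw 0.0032 tilt [-0.002  0.002] F mill [-1.6 -0.2 -0.1] gap 0.004
top 0
scene knob mill mm [ -1.5  27.6 188. ] 128 rms 0.0085 fore,side [-0.009  0.163]
```

The knob is in the left lane at y≈28, so I'm pushing far.

```bash
python3 -m crank '[{"dp":[0.025,0,0],"delta_rot":[0,0,0],"fingers":-1},{"dp":[0.025,0,0],"delta_rot":[0,0,0],"fingers":-1},{"dp":[0.012,0,0],"delta_rot":[0,0,0],"fingers":-1},{"dp":[0.012,0,0],"delta_rot":[0,0,0],"fingers":-1},{"dp":[0.012,0,0],"delta_rot":[0,0,0],"fingers":-1},{"dp":[0.012,0,0],"delta_rot":[0,0,0],"fingers":-1},{"dp":[0.012,0,0],"delta_rot":[0,0,0],"fingers":-1},{"dp":[0.01,0,0],"delta_rot":[0,0,0],"fingers":-1},{"dp":[0.01,0,0],"delta_rot":[0,0,0],"fingers":-1},{"dp":[0.01,0,0],"delta_rot":[0,0,0],"fingers":-1},{"dp":[0,0,0],"delta_rot":[0,0,0],"fingers":-1}]'
python3 st.py; python3 knob.py
```

```text
t: 8.83
tcp_pos: [0.5192, 0.0333, 0.2372]
tool_rot: [1.0, 0.025, -0.001, -0.0]
force: [-1.4, 1.4, -0.4]
finger_gap: -0.004
gripper_force: 0.9
t 8.83 tcp mill mm [  9.9  29.3 237.2] toolx yaw 0.002 tilt [-0.002  0.001] F mill [-1.3  1.5 -0.4] gap -0.004
top 0
scene knob mill mm [ 37.7  28.6 186.1] 81 rms 0.0077 fore,side [0.224 0.169]
```

Expected end is at TCP x≈+20..22, so I'll use small steps from here and watch the force.

```bash
python3 -m crank '[{"dp":[0.006,0,0],"delta_rot":[0,0,0],"fingers":-1},{"dp":[0.006,0,0],"delta_rot":[0,0,0],"fingers":-1},{"dp":[0.006,0,0],"delta_rot":[0,0,0],"fingers":-1},{"dp":[0,0,0],"delta_rot":[0,0,0],"fingers":-1}]'
python3 st.py; python3 -m crank '[{"dp":[0.003,0,0],"delta_rot":[0,0,0],"fingers":-1},{"dp":[0,0,0],"delta_rot":[0,0,0],"fingers":-1}]'; python3 st.py
```

```text
t: 9.27
tcp_pos: [0.529, 0.0331, 0.2378]
tool_rot: [1.0, 0.025, 0.0, 0.0]
force: [-1.5, 0.4, -1.7]
finger_gap: -0.004
gripper_force: 1.2
t 9.27 tcp mill mm [ 19.6  28.6 237.8] toolx yaw 0.0017 tilt [ 0.001 -0.   ] F mill [-1.4  0.4 -1.7] gap -0.004
t: 9.43
tcp_pos: [0.5303, 0.0332, 0.238]
tool_rot: [1.0, 0.025, 0.0, 0.0]
force: [-2.9, 0.7, -2.3]
finger_gap: 0.001
gripper_force: 1.2
t 9.43 tcp mill mm [ 21.   28.6 238. ] toolx yaw 0.0018 tilt [ 0.001 -0.   ] F mill [-2.8  0.9 -2.3] gap 0.001
```

```bash
for i in 1; do python3 -m crank '[{"dp":[0.002,0,0],"delta_rot":[0,0,0],"fingers":-1},{"dp":[0,0,0],"delta_rot":[0,0,0],"fingers":-1}]'>/dev/null; python3 st.py; python3 -m crank '[{"dp":[0.002,0,0],"delta_rot":[0,0,0],"fingers":-1},{"dp":[0,0,0],"delta_rot":[0,0,0],"fingers":-1}]' >/dev/null; python3 st.py; done
```

```text
t 9.6 tcp mill mm [ 21.8  28.7 238. ] toolx yaw 0.0017 tilt [ 0.001 -0.   ] F mill [-2.5 -1.  -2. ] gap 0.002
t 9.77 tcp mill mm [ 22.8  28.7 238. ] toolx yaw 0.0018 tilt [ 0.001 -0.   ] F mill [-2.3 -1.1 -2.9] gap 0.002
```

```bash
python3 -m crank '[{"dp":[0.002,0,0],"delta_rot":[0,0,0],"fingers":-1},{"dp":[0,0,0],"delta_rot":[0,0,0],"fingers":-1}]'>/dev/null; python3 st.py; python3 -m crank '[{"dp":[0.002,0,0],"delta_rot":[0,0,0],"fingers":-1},{"dp":[0,0,0],"delta_rot":[0,0,0],"fingers":-1}]' >/dev/null; python3 st.py; python3 knob.py
```

```text
t 9.93 tcp mill mm [ 23.6  28.7 237.9] toolx yaw 0.0018 tilt [ 0. -0.] F mill [-3.2  0.3 -2.5] gap 0.003
t 10.1 tcp mill mm [ 24.2  28.8 237.8] toolx yaw 0.0019 tilt [-0.001  0.   ] F mill [-3.   0.1 -2.2] gap -0.004
top 0
scene knob mill mm [ 51.7  28.5 182. ] 83 rms 0.007 fore,side [0.309 0.169]
```

```bash
python3 -m crank '[{"dp":[0.002,0,0],"delta_rot":[0,0,0],"fingers":-1},{"dp":[0,0,0],"delta_rot":[0,0,0],"fingers":-1},{"dp":[0,0,0],"delta_rot":[0,0,0],"fingers":-1}]'>/dev/null; python3 st.py; python3 -m crank '[{"dp":[0.002,0,0],"delta_rot":[0,0,0],"fingers":-1},{"dp":[0,0,0],"delta_rot":[0,0,0],"fingers":-1},{"dp":[0,0,0],"delta_rot":[0,0,0],"fingers":-1}]' >/dev/null; python3 st.py
```

```text
t 10.45 tcp mill mm [ 24.9  28.8 237.7] toolx yaw 0.0019 tilt [-0.002  0.   ] F mill [-5.1 -0.2 -2.8] gap 0.0
t 10.7 tcp mill mm [ 25.6  28.9 237.6] toolx yaw 0.002 tilt [-0.003  0.   ] F mill [-5.5 -0.9 -2.8] gap 0.002
```

```bash
python3 -m crank '[{"dp":[0.002,0,0],"delta_rot":[0,0,0],"fingers":-1},{"dp":[0,0,0],"delta_rot":[0,0,0],"fingers":-1},{"dp":[0,0,0],"delta_rot":[0,0,0],"fingers":-1}]'>/dev/null; python3 st.py; python3 -m crank '[{"dp":[0.002,0,0],"delta_rot":[0,0,0],"fingers":-1},{"dp":[0,0,0],"delta_rot":[0,0,0],"fingers":-1},{"dp":[0,0,0],"delta_rot":[0,0,0],"fingers":-1}]' >/dev/null; python3 st.py
python3 - <<'E'
from h import *
a,_=cloud('scene')
cv2.imwrite('pics/s3.png',cv2.resize(a[160:280,230:370,::-1],None,fx=5,fy=5,interpolation=cv2.INTER_CUBIC))
E
```

```text
t 10.95 tcp mill mm [ 26.1  28.9 237.4] toolx yaw 0.0021 tilt [-0.004  0.   ] F mill [-6.9 -0.9 -1.7] gap -0.003
t 11.2 tcp mill mm [ 26.7  28.9 237.3] toolx yaw 0.0021 tilt [-0.005  0.   ] F mill [-7.  -1.1 -1.8] gap -0.003
```

View pics/s3.png

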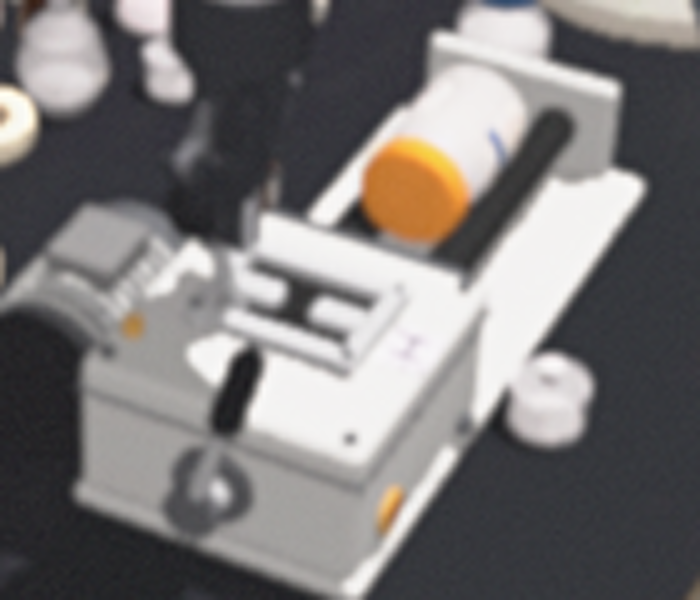

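The knob is far-left and covered by the fingers around (200,200). Reaction is 7 N and the arm is flexing, so it's on its stop. Jar and bottle are in place. Backing off to the clutch start position.

```bash
python3 -m crank '[{"dp":[-0.02,0,0],"delta_rot":[0,0,0],"fingers":-1},{"dp":[-0.051,0,0],"delta_rot":[0,0,0],"fingers":-1},{"dp":[-0.051,0,0],"delta_rot":[0,0,0],"fingers":-1},{"dp":[-0.051,0,0],"delta_rot":[0,0,0],"fingers":-1},{"dp":[-0.051,0,0],"delta_rot":[0,0,0],"fingers":-1},{"dp":[0,-0.046,0],"delta_rot":[0,0,0],"fingers":-1},{"dp":[0,-0.046,0],"delta_rot":[0,0,0],"fingers":-1},{"dp":[0,-0.046,0],"delta_rot":[0,0,0],"fingers":-1},{"dp":[0,-0.046,0],"delta_rot":[0,0,0],"fingers":-1},{"dp":[0,0,0.015],"delta_rot":[0,0,0],"fingers":-1},{"dp":[0,0,0.015],"delta_rot":[0,0,0],"fingers":-1},{"dp":[0,0,0],"delta_rot":[0,0,0],"fingers":-1}]'
python3 st.py; python3 knob.py; cat > clu.py <<'E'
from h import *
x,y,a=np.load('mill.npy');Rm=R.from_euler('z',a).as_matrix()
s=manip.sense();p=Rm.T@(np.array(s['tcp_pos'])-[x,y,0])
for n in('top','scene'):
    im,W=cloud(n);b=(W-[x,y,0])@Rm;b=b[(abs(b[...,1]-.121)<.014)&(b[...,2]>.125)&(b[...,2]<.2)&(b[...,0]>max(-.075,p[0]+.013))&(b[...,0]<.08)]
    if len(b)<8: print(n,len(b));continue
    print(n,len(b),'lean from pts',np.median(np.arctan2(b[:,0],b[:,2]-.06)).round(3),'tops',np.round(b[b[:,2]>np.percentile(b[:,2],80)].mean(0)*1e3,1))
E
python3 clu.py
python3 - <<'E'
from h import *
a,_=cloud('scene')
cv2.imwrite('pics/s4.png',cv2.resize(a[160:280,220:360,::-1],None,fx=5,fy=5,interpolation=cv2.INTER_CUBIC))
E
```

```text
t: 12.25
tcp_pos: [0.422, 0.1199, 0.2223]
tool_rot: [1.0, 0.025, 0.001, -0.0]
force: [-0.6, -0.4, -0.4]
finger_gap: -0.001
gripper_force: 0.0
t 12.25 tcp mill mm [-83.1 120.4 222.3] toolx yaw 0.0021 tilt [ 0.002 -0.   ] F mill [-0.6 -0.3 -0.4] gap -0.001
top knob mill mm [ 50.3  27.6 181.1] 136 rms 0.0013 fore,side [0.301 0.163]
scene knob mill mm [ 53.3  28.8 180.5] 132 rms 0.0025 fore,side [0.319 0.171]
top 0
scene 124 lean from pts -0.263 tops [-29.8 127.9 181.8]
```

View pics/s4.png

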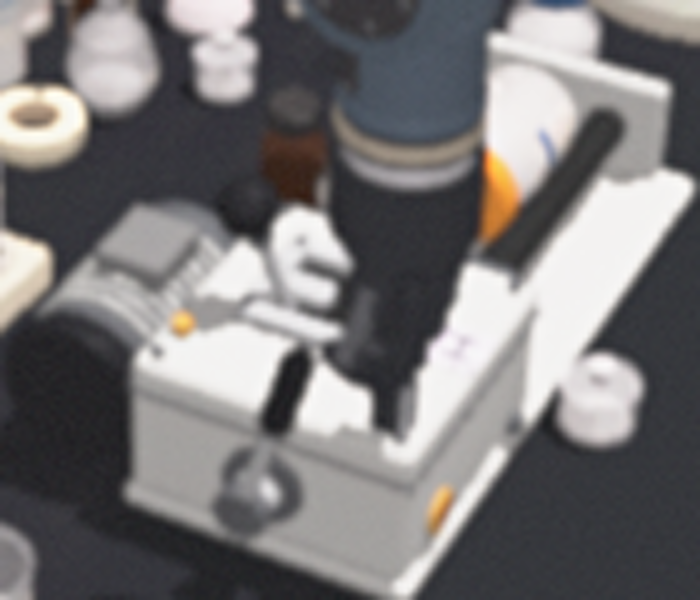

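The knob is fully home: top camera gives fore 0.301. In the picture it's at (250,205), and the fingers (395,410) are on the near side of the clutch grip (290,390). Pushing the clutch.

```bash
python3 -m crank '[{"dp":[0.02,0,0],"delta_rot":[0,0,0],"fingers":-1},{"dp":[0.02,0,0],"delta_rot":[0,0,0],"fingers":-1},{"dp":[0.012,0,0],"delta_rot":[0,0,0],"fingers":-1},{"dp":[0.012,0,0],"delta_rot":[0,0,0],"fingers":-1},{"dp":[0.012,0,0],"delta_rot":[0,0,0],"fingers":-1},{"dp":[0.012,0,0],"delta_rot":[0,0,0],"fingers":-1},{"dp":[0.012,0,0],"delta_rot":[0,0,0],"fingers":-1},{"dp":[0.012,0,0],"delta_rot":[0,0,0],"fingers":-1},{"dp":[0.012,0,0],"delta_rot":[0,0,0],"fingers":-1},{"dp":[0.012,0,0],"delta_rot":[0,0,0],"fingers":-1},{"dp":[0.012,0,0],"delta_rot":[0,0,0],"fingers":-1},{"dp":[0,0,0],"delta_rot":[0,0,0],"fingers":-1}]'
python3 st.py; python3 clu.py;  python3 -m crank '[{"dp":[0.01,0,0],"delta_rot":[0,0,0],"fingers":-1},{"dp":[0.01,0,0],"delta_rot":[0,0,0],"fingers":-1},{"dp":[0,0,0],"delta_rot":[0,0,0],"fingers":-1}]'; python3 st.py; python3 clu.py
```

```text
t: 13.5
tcp_pos: [0.4971, 0.1238, 0.223]
tool_rot: [1.0, 0.025, 0.001, -0.0]
force: [-1.5, -0.1, -0.0]
finger_gap: 0.002
gripper_force: 0.4
t 13.5 tcp mill mm [ -7.9 120.8 223. ] toolx yaw 0.0016 tilt [0.003 0.   ] F mill [-1.5 -0.1 -0. ] gap 0.002
top 0
scene 77 lean from pts 0.116 tops [ 15.7 131.3 174.1]
t: 13.85
tcp_pos: [0.5057, 0.1241, 0.2226]
tool_rot: [1.0, 0.025, -0.0, 0.0]
force: [-0.7, -0.4, -1.2]
finger_gap: -0.001
gripper_force: 0.8
t 13.85 tcp mill mm [  0.7 120.6 222.6] toolx yaw 0.0017 tilt [-0.001 -0.   ] F mill [-0.7 -0.4 -1.2] gap -0.001
top 0
scene 72 lean from pts 0.22 tops [ 26.3 132.3 174.8]
```

```bash
python3 -m crank '[{"dp":[0.006,0,0],"delta_rot":[0,0,0],"fingers":-1},{"dp":[0.006,0,0],"delta_rot":[0,0,0],"fingers":-1},{"dp":[0.006,0,0],"delta_rot":[0,0,0],"fingers":-1},{"dp":[0,0,0],"delta_rot":[0,0,0],"fingers":-1}]'>/dev/null; python3 st.py; python3 -m crank '[{"dp":[0.004,0,0],"delta_rot":[0,0,0],"fingers":-1},{"dp":[0,0,0],"delta_rot":[0,0,0],"fingers":-1},{"dp":[0,0,0],"delta_rot":[0,0,0],"fingers":-1}]'>/dev/null; python3 st.py; python3 clu.py;python3 -m crank '[{"dp":[0.004,0,0],"delta_rot":[0,0,0],"fingers":-1},{"dp":[0,0,0],"delta_rot":[0,0,0],"fingers":-1},{"dp":[0,0,0],"delta_rot":[0,0,0],"fingers":-1}]'>/dev/null; python3 st.py; python3 clu.py
```

```text
t 14.28 tcp mill mm [  9.9 120.7 222.8] toolx yaw 0.0017 tilt [ 0. -0.] F mill [-1.7 -0.5 -1.6] gap 0.001
t 14.53 tcp mill mm [ 11.7 120.8 223. ] toolx yaw 0.0017 tilt [0.001 0.   ] F mill [-2.3  1.1  0.1] gap -0.002
top 0
scene 79 lean from pts 0.318 tops [ 39.7 131.9 175.6]
t 14.88 tcp mill mm [ 13.5 120.8 222.9] toolx yaw 0.0018 tilt [0. 0.] F mill [-2.4 -0.2 -2.1] gap 0.002
top 0
scene 84 lean from pts 0.343 tops [ 40.  131.2 174.1]
```

```bash
python3 -m crank '[{"dp":[0.004,0,0],"delta_rot":[0,0,0],"fingers":-1},{"dp":[0,0,0],"delta_rot":[0,0,0],"fingers":-1},{"dp":[0,0,0],"delta_rot":[0,0,0],"fingers":-1}]'>/dev/null; python3 st.py; python3 -m crank '[{"dp":[0.003,0,0],"delta_rot":[0,0,0],"fingers":-1},{"dp":[0,0,0],"delta_rot":[0,0,0],"fingers":-1},{"dp":[0,0,0],"delta_rot":[0,0,0],"fingers":-1}]'>/dev/null; python3 st.py; python3 clu.py;python3 -m crank '[{"dp":[0.003,0,0],"delta_rot":[0,0,0],"fingers":-1},{"dp":[0,0,0],"delta_rot":[0,0,0],"fingers":-1},{"dp":[0,0,0],"delta_rot":[0,0,0],"fingers":-1}]'>/dev/null; python3 st.py; python3 clu.py
```

```text
t 15.23 tcp mill mm [ 15.5 120.8 222.9] toolx yaw 0.0017 tilt [0. 0.] F mill [-2.4  0.1 -0.7] gap 0.001
t 15.48 tcp mill mm [ 16.2 120.8 222.8] toolx yaw 0.0019 tilt [-0.002 -0.   ] F mill [-4.  -0.8  0.5] gap 0.001
top 0
scene 80 lean from pts 0.357 tops [ 43.2 131.3 174.6]
t 15.83 tcp mill mm [ 16.6 120.8 222.6] toolx yaw 0.0021 tilt [-0.005 -0.   ] F mill [-7.3 -0.4  1.7] gap 0.004
top 0
scene 77 lean from pts 0.365 tops [ 45.7 130.3 173.3]
```

The clutch is on its stop: force is up to 7 N while the tool barely advances. Retracting and checking.

```bash
python3 -m crank '[{"dp":[-0.02,0,0],"delta_rot":[0,0,0],"fingers":-1},{"dp":[-0.05,0,0],"delta_rot":[0,0,0],"fingers":-1},{"dp":[-0.05,0,0],"delta_rot":[0,0,0],"fingers":-1},{"dp":[-0.05,0,0],"delta_rot":[0,0,0],"fingers":-1},{"dp":[-0.03,0,0],"delta_rot":[0,0,0],"fingers":-1},{"dp":[0,0,-0.05],"delta_rot":[0,0,0],"fingers":-1},{"dp":[0,0,-0.05],"delta_rot":[0,0,0],"fingers":-1},{"dp":[0,0,-0.05],"delta_rot":[0,0,0],"fingers":-1},{"dp":[0,0,0],"delta_rot":[0,0,0],"fingers":-1},{"dp":[0,0,0],"delta_rot":[0,0,0],"fingers":-1}]'
python3 st.py; python3 knob.py; python3 clu.py
python3 - <<'E'
from h import *
a,_=cloud('scene');b,_=cloud('top')
f=lambda i:cv2.resize(i[:,:,::-1],(395,395),interpolation=cv2.INTER_CUBIC)
cv2.imwrite('pics/s5.png',np.hstack([f(a[150:310,220:380]),f(b[130:330,170:430])]))
E
```

```text
t: 16.77
tcp_pos: [0.4256, 0.1203, 0.2999]
tool_rot: [1.0, 0.025, 0.005, -0.0]
force: [0.8, 0.2, -0.0]
finger_gap: 0.001
gripper_force: 0.0
t 16.77 tcp mill mm [-79.5 120.6 299.9] toolx yaw 0.0017 tilt [ 0.009 -0.   ] F mill [ 0.8  0.1 -0. ] gap 0.001
top knob mill mm [ 49.9  27.7 181.1] 134 rms 0.0012 fore,side [0.298 0.164]
scene knob mill mm [ 52.9  29.4 180.7] 132 rms 0.0024 fore,side [0.316 0.174]
top 127 lean from pts 0.301 tops [ 41.8 124.1 179.3]
scene 133 lean from pts 0.329 tops [ 44.1 128.2 176.8]
```

View pics/s5.png

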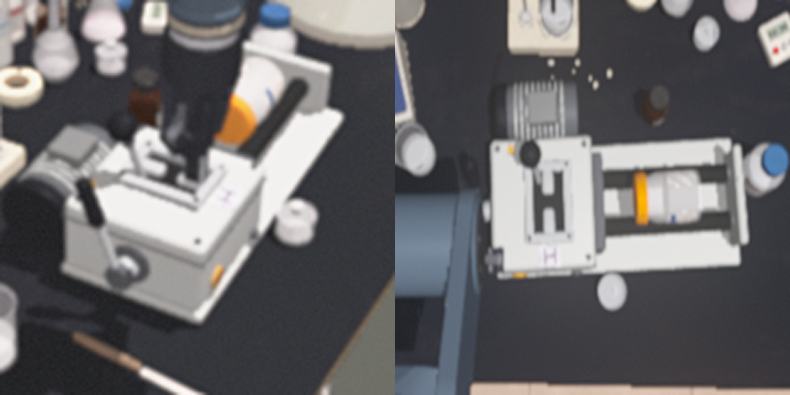

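Both levers look right: knob far-left, clutch leaning away, surroundings untouched. One exact fit of the clutch angle before handing in.

```bash
python3 - <<'E'
from h import *
from scipy.optimize import least_squares
x,y,a=np.load('mill.npy');Rm=R.from_euler('z',a).as_matrix()
for n in('top','scene'):
    im,W=cloud(n);b=(W-[x,y,0])@Rm;b=b[(abs(b[...,1]-.121)<.02)&(b[...,2]>.125)&(b[...,2]<.2)&(abs(b[...,0]-.035)<.035)]
    def g(q):
        L,yy=q;s=b[:,0]*np.sin(L)+(b[:,2]-.06)*np.cos(L);w=(s<.122)
        return w*(np.hypot(b[:,0]*np.cos(L)-(b[:,2]-.06)*np.sin(L),b[:,1]-yy)-.010)
    r=least_squares(g,[.35,.121],loss='soft_l1',f_scale=.001,diff_step=1e-3);print(n,len(b),'clutch',r.x[0]+.375,r.x[1],np.sqrt(np.mean(r.fun**2)))
E
```

```text
top 126 clutch 0.7410012217637401 0.12384805958958775 0.0007527562804187482
scene 155 clutch 0.7705913245224587 0.12522518920779563 0.001964299837789129
```

The two cameras bracket 0.75, so the clutch is at its stop. Handing in.

```bash
python3 -c "
from station import manip
print(manip.sign_off())"
```

```text
the job is handed in; nothing more can be done
None
```

The gear lever is fully home in the far left slot (fore about 0.30) and the clutch is at its stop (about 0.75). Only the outside of the closed fingers touched the levers, with about 7 N at most, the jar and the other items in view stayed put, and the job was handed in at about 17 s.

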